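# Turn the caddy's cover leaf over onto the scoop side

## Robot

A 6-joint arm with a two-finger parallel gripper is mounted at the origin on the work surface. World frame = base frame: x ahead of the robot, y to its left, z up, the work surface at z = 0. Lengths are in m, angles in rad, forces in N, time in s.
With the tool pointing down it reaches from about 0.35 to 0.975 m from the base axis. Payload 4.9 kg.
Tool frame: the origin (TCP) lies midway between the tips of the shut fingers; the grasp point (between the pads) lies 19 mm behind it; z points along the fingers, y is the line along which they close (so a half turn about z gives the same grasp; the last joint's range is limited). The gripper opens to 85 mm and grips with 20 to 120 N. Pads are 22 mm wide; open, the fingers measure 114 mm over their backs; the gripper's body (76 mm by 85 mm) begins 54 mm behind the grasp point. The pads swing forward as they close: fully open they stand 13 mm farther back than shut.
Start: joints at [-0.119, 0.053, 1.613, -0, 1.476, -0.119], TCP at [0.625, 0, 0.231] pointing down, gripper open.
Joint ranges: [-3.01, 3.01], [-1.01, 2.22], [0.06, 2.58], [-1.02, 4.17], [0.09, 2.62], [-3.14, 3.14]. Speed limits (rad/s): [2.57, 2.57, 3.14, 3.14, 3.14, 3.14].

## Interface

Orientations are given as a rotation vector (axis times angle).
In Python, from station import ctrl gives the robot as it stands.
- The arm moves only by the tool carry_out, never from a script. Its argument "moves" is a list of rows, each an object of numbers: "x", "y", "z": the shift along the tool's x, y, z in units of 25 mm (1.0 is 25 mm); "turn": the turn about the tool's z in rad. In form: [{"x": .., "y": .., "z": .., "turn": ..}, ...]. A call has exactly 8 rows; each row shifts and turns the commanded pose from where the row before left it, along the tool's axes as they then stand; what a row does not reach is not made up. A row lasts 1/10 s, in which the tool goes at most 50 mm and 8.59 degrees, less where a joint would pass 70% of its speed; a pose out of reach is approached as far as the arm can. A call is refused whole if a number of a shift passes 1 or a number of a turn 0.15, either way. A call with a gripper value outside its range is refused whole. "grip" is the finger opening in mm, from 0 to 85.4, set as the call begins (left out, the last holds). The fingers move at their own pace and stop on an object; "newtons" is the grip in N (left out, the last holds). Time passes only in rows, so rows that do not move let the fingers close, or fill a call up. It gives the time, the measured TCP pose, the force, the opening and the grip force at its end, in the units of the state.
- ctrl.get_obs(): the state, without advancing time (a new reading comes with each control period).
- ctrl.get_image(name): name is "scene" or "side" or "wrist"; returns the picture (420x560x3 uint8, red, green, blue); there is no depth.
- ctrl.calibration(name): a dict with "fx", "fy", "cx", "cy" (pixels), "k1" (the pictures are not rectified: a ray, as slopes to the right and down, at radius r is drawn at 1 + k1 r^2 times it, then the intrinsics apply), "R" (3x3) and "t" (3): a world point X has camera coordinates R X + t; the wrist camera has in their place "T_tool_cam" (4x4, takes a point from camera to tool coordinates, whose origin is the TCP and whose axes are the flange's). Camera axes: x right, y down, z forward; pixel columns grow to the right and rows downward; lengths in m; the calibration is good to about 2 mm. A picture is of the moment at which its call begins: read the wrist's pose just before it. calibration takes no time and is no camera call.
- ctrl.finish_job(): hands the job in; it is judged then, once.
Trained networks look in the newest picture that a camera, given by its name, has taken for a name from the list of things; names that differ only in an ending like _2 or _b are one class to them, and where a whole thing is asked for, a point or a joint stands for the part that bears it (a point fixed in the world has none). Each returns a list of dicts, best first, with "confidence" (0 to 1); they miss things now and then, are a little off and sometimes report something else, mostly with a low value. They report only what shows in the picture. A call takes as long as a camera call. They do not tell look-alikes from the thing itself.
- ctrl.look_for(camera, query): "rect" ([left, top, width, height] in pixels, round what is visible of it).
- ctrl.mark_of(camera, query): "pixel" ([column, row] in pixels: a listed point, or the origin of a listed thing).
The state is a dict: "t": time; "q": joint angles; "dq": joint speeds; "effort": joint torques, N m; "tool_pos": TCP position; "tool_rot": TCP orientation; "contact_force": force on the tool from outside, world axes, zero at the start; "wrist_torque": the same for the moment, N m; "opening": finger opening in m; "grip_force": force on a finger pad.
Only numpy, scipy, OpenCV 4.12 (cv2) and the standard library are available. Lean on these libraries where they do the work, as an engineer would, in place of code of your own. Each camera call takes 0.05 s, during which the arm holds its last target. There are 200 camera calls.

## Task

The steel caddy on the ledge has two compartments and one white cover leaf hinged on the spine between them; the leaf now lies over the compartment on the left as seen from the robot, hiding the pegs. Push the leaf up by its turned-up lip with the fingertips, flip it over the spine without flinging it, and press it down until it lies fully flat over the other compartment, the one with the scoop. Do not pinch, lift or carry anything, leave the caddy, what is in it and the other things where they are, and take the hand away at the end.

Things in the scene. Friction and masses are not known exactly. Their poses are not given: they have to be found in the camera images.
- caddy: Loose open steel caddy, 1.4 kg, 150 mm (its x) by 208 mm (its y), 60 mm high, walls 4 mm; origin at the centre of its underside, z up, x pointing away from the robot within 25 degrees. A middle wall at y = 0 parts it into a +y compartment (left: pegs, covered at the start) and a -y one (right: scoop, open). It slides if pushed sideways with more than about 10 N.
- spine (a point): Middle of the leaf's hinge axis, at [0, 0, 62 mm] in the caddy's frame; the axis runs along the caddy's x. The leaf is a stiff white plastic plate, 0.09 kg, 138 mm long along the axis, 4 mm thick with the axis in its mid-plane, flat out to 109 mm from the axis, where the lip begins.
- leaf (a joint): Angle of the cover leaf: 0 = flat over the +y compartment, pi/2 = straight up, pi = flat over the -y compartment; 0 and pi are stops. It starts at 0 to 0.15. The hinge is stiff (0.07 N m friction; gravity adds up to 0.06 N m): the leaf stays where it is left and does not fall. Pushing level against the lip's edge towards the spine raises it, with about 4 N at first.
- lip_edge (a point): Middle of the free edge of the leaf's lip. The lip, 40 mm long, bends up from the plate by 55 degrees and out beyond the caddy's wall: its edge is 132 mm along the leaf from the hinge axis and 33 mm off the plate, 95 to 115 mm above the ledge at the start. After the flip it points down outside the -y wall, clear of the ledge. Its y axis runs along the leaf away from the hinge.
- scoop: White measuring scoop lying loose in the -y compartment, below the rim: bowl 48 mm wide and 32 mm high, origin under the bowl's centre, handle 58 mm long.
- peg0: Green clothes peg lying loose in the +y compartment, 72 x 11 x 13 mm, origin at the centre of its underside.
- peg1: A second peg, the same, in the same compartment.
- tub: Closed blue detergent tub, 156 mm wide, 143 mm high, to the left; bystander. Origin at the centre of its underside.
- jar: Glass jar with a screw lid, 72 mm wide, 110 mm high, to the right; bystander. Origin at the centre of its underside.
- softener: White bottle, 68 mm wide, 200 mm high, to the right; bystander. Origin at the centre of its underside.
- funnel: Stainless funnel standing mouth down just beyond the caddy's far (+x) end, 96 mm wide, 85 mm high; bystander. Origin at the centre of its underside.
- soap: Bar of soap on a flat dish, 66 x 100 x 32 mm, right of and nearer than the caddy; bystander. Origin at the centre of its underside.
- cup: Steel cup, 72 mm wide, 85 mm high, to the left and nearer than the caddy; bystander. Origin at the centre of its underside.
Things that resemble listed ones, but are neither listed nor needed, are in the scene too. What is shaped like the scoop but purple or yellow is not meant.

How it is judged:
On the way, in this order (a step that is already met when the one before it is completed fails the run):
1. the leaf is past upright (value of joint leaf above 1.65 rad).
2. the leaf lies flat on the other side (value of joint leaf above 3.07 rad), for 0.2 s.
At the end, for the whole second after the job is handed in: The leaf lies flat over the -y (scoop) compartment, within 4 degrees of its stop, at rest; the caddy stands level within 30 mm of where it was; scoop and pegs are still in their own compartments; every other thing is within 30 mm of where it was (value of joint leaf above 3.07 rad and velocity of joint leaf below 0.1 rad/s and distance of each of caddy, tub, jar, softener, funnel, soap, cup from where it was at the start of the episode below 0.03 m and angle between caddy's own z axis and vertical below 0.05 rad and linear speed of caddy below 0.02 m/s and y of scoop in the frame of caddy below -0.02 m and z of each of scoop, peg0, peg1 in the frame of caddy below 0.04 m and y of each of peg0, peg1 in the frame of caddy above 0 m); the robot touches nothing.
It fails at once if the leaf is flung (faster than 5 rad/s) (velocity of joint leaf above 5 rad/s).
It fails at once if the leaf is pinched or forced on its way over (fingers on it with over 38 N between 0.3 and 2.8 rad) (value of joint leaf between 0.3 and 2.8 rad and contact force between the fingers and caddy above 38 N).
It fails at once if the caddy is lifted, tipped or pushed away by more than 30 mm (height (world z) of caddy above 0.012 m or angle between caddy's own z axis and vertical above 0.15 rad or distance of caddy from where it was at the start of the episode above 0.03 m).
It fails at once if the scoop or a peg is taken out of its compartment (not (y of scoop in the frame of caddy below -0.02 m and z of each of scoop, peg0, peg1 in the frame of caddy below 0.04 m and y of each of peg0, peg1 in the frame of caddy above 0 m)).
It fails at once if a bystander is lifted, knocked over or moved by more than 30 mm (distance of any of tub, jar, softener, funnel, soap, cup from where it was at the start of the episode above 0.03 m or height (world z) of any of tub, jar, softener, funnel, soap, cup above 0.015 m or angle between any of tub, jar, softener, funnel, soap, cup's own z axis and vertical above 0.35 rad).
It also fails if it takes over 48 s, if anything falls off the work surface, if the arm or the gripper's body presses on something with over 40 N, if the wrist force passes 120 N, or if a joint passes its speed limit or range.

## Working session

There is one attempt and no reset: what is moved stays moved. The work goes in short steps, Python scripts to look and compute and a tool call to move; the robot and the scene stay as the last step left them, time stands still between calls to the robot, and variables do not carry over. Pictures are saved under pics/ and viewed, at most 10 in all, crops included, and the job is handed in when it is done.

Besides the shell and the picture viewer there is one more tool, called as name(argument=value, ...), one argument or row to a line, values as JSON. carry_out: Moves the arm, as the interface text tells. Its arguments: {"type":"object","properties":{"moves":{"type":"array"},"grip":{"type":"number"},"newtons":{"type":"number"}},"required":["moves"]}

```bash
mkdir -p pics
cat > h.py <<'E'
import numpy as np, cv2
from station import ctrl
def ray(cam,px):
    c=ctrl.calibration(cam); d=np.array([(px[0]-c['cx'])/c['fx'],(px[1]-c['cy'])/c['fy']]); u=d.copy()
    for _ in range(20): u=d/(1+c['k1']*(u@u))
    R=np.array(c['R']);t=np.array(c['t']); v=R.T@np.r_[u,1]; return -R.T@t, v/np.linalg.norm(v)
def at_z(cam,px,z):
    o,v=ray(cam,px); return o+v*(z-o[2])/v[2]
def tri(p1,p2):
    (a,u),(b,v)=ray('scene',p1),ray('side',p2)
    s=np.linalg.lstsq(np.c_[u,-v],b-a,rcond=None)[0]; P,Q=a+s[0]*u,b+s[1]*v
    return (P+Q)/2,np.linalg.norm(P-Q)
def proj(cam,X):
    c=ctrl.calibration(cam); p=np.array(c['R'])@X+np.array(c['t']); u=p[:2]/p[2]; u=u*(1+c['k1']*(u@u)); return np.array([u[0]*c['fx']+c['cx'],u[1]*c['fy']+c['cy']])
def save(cam,n):
    im=ctrl.get_image(cam); cv2.imwrite('pics/'+n,im[:,:,::-1]); return im
E
python3 - <<'E'
from h import *
a=save('scene','a.png');b=save('side','b.png')
cv2.imwrite('pics/ab.png',cv2.resize(np.vstack([a,b])[:,:,::-1],None,fx=.714,fy=.714,interpolation=3))
for n in ['spine','lip_edge','caddy','tub','cup','jar','softener','funnel','soap','scoop']:
    m=[ctrl.mark_of(c,n)[:2] for c in('scene','side')]
    print(n,[[(np.round(x['pixel']),round(x['confidence'],2)) for x in k] for k in m])
    if all(m): P,e=tri(m[0][0]['pixel'],m[1][0]['pixel']);print('   ',P.round(3),e.round(4))
E
```

```text
spine [[(array([278., 224.]), 0.91)], [(array([278., 211.]), 0.86), (array([390., 349.]), 0.5)]]
    [0.524 0.034 0.066] 0.0065
lip_edge [[(array([325., 238.]), 0.62)], [(array([267., 183.]), 0.64)]]
    [0.527 0.169 0.087] 0.0011
caddy [[], [(array([282., 230.]), 0.56)]]
tub [[(array([426., 289.]), 0.58)], [(array([243., 165.]), 0.8)]]
    [0.522 0.464 0.004] 0.007
cup [[(array([406., 204.]), 0.72)], [(array([186., 190.]), 0.88)]]
    [0.287 0.342 0.008] 0.0074
jar [[(array([122., 198.]), 0.73)], [(array([390., 348.]), 0.68)]]
    [ 0.608 -0.456  0.002] 0.0013
softener [[(array([156., 165.]), 0.76)], [(array([321., 351.]), 0.81)]]
    [ 0.463 -0.421  0.006] 0.0036
funnel [[(array([244., 273.]), 0.7)], [(array([330., 226.]), 0.62)]]
    [ 0.674 -0.005  0.001] 0.0017
soap [[(array([155., 166.]), 0.47)], [(array([230., 329.]), 0.76)]]
    [ 0.377 -0.379  0.032] 0.2082
scoop [[(array([210., 225.]), 0.78), (array([283., 179.]), 0.73)], [(array([227., 254.]), 0.83), (array([294., 240.]), 0.62)]]
    [ 0.455 -0.125  0.013] 0.2599
```

View pics/ab.png

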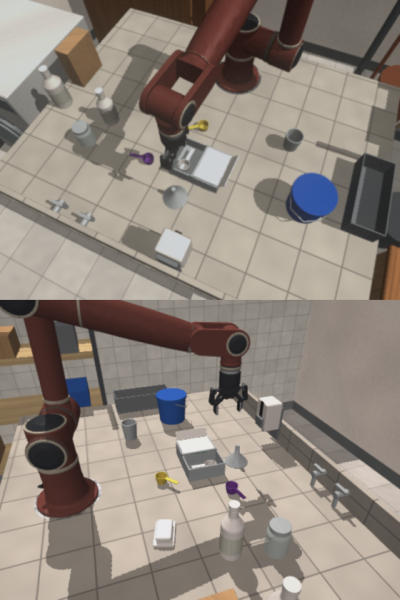

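The picture shows the caddy with its white leaf at about scene (285,225) and side (280,210). The white scoop sits in the right compartment. The lookalikes are the purple scoop at scene (210,225) and the yellow one at (283,179), both outside the caddy. Next is one close crop to check the choice and get the yaw.

Run:
```python
from h import *
a=cv2.imread('pics/a.png')[185:275,210:350];b=cv2.imread('pics/b.png')[165:255,230:370]
cv2.imwrite('pics/c.png',np.vstack([cv2.resize(i,None,fx=4.6,fy=3.3*1.0,interpolation=cv2.INTER_CUBIC) for i in(a,b)]))
```

```text
(no output)
```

View pics/c.png

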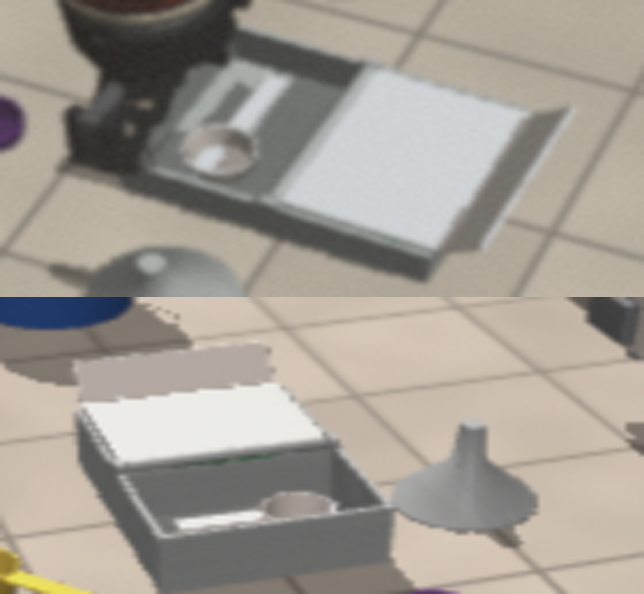

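The crop confirms the choice: the leaf has its turned-up lip on the +y side and the white scoop lies in the open compartment. Now I'll triangulate the lip and hinge ends.

Run:
```python
from h import *
s=lambda x,y:(210+x/4.6,185+y/3.3)
d=lambda x,y:(230+x/4.6,165+(y-297)/3.3)
for n,p,q in [('lipN',s(572,108),d(78,365)),('lipF',s(485,247),d(268,345)),('hN',s(368,68),d(120,465)),('hF',s(280,200),d(330,442))]:
    P,e=tri(p,q);print(n,P.round(3),e.round(4), at_z('scene',p,.105 if n[0]=='l' else .064).round(3),at_z('side',q,.105 if n[0]=='l' else .064).round(3))
o=ctrl.get_obs();print(o['t'],o['tool_pos'],o['tool_rot'],o['contact_force'],o['opening'])
import scipy.spatial.transform as T;print(T.Rotation.from_rotvec(o['tool_rot']).as_matrix().round(3))
```

```text
lipN [0.461 0.169 0.09 ] 0.0037 [0.468 0.172 0.105] [0.456 0.142 0.105]
lipF [0.597 0.167 0.088] 0.0061 [0.601 0.17  0.105] [0.588 0.136 0.105]
hN [0.455 0.039 0.06 ] 0.0039 [0.459 0.039 0.064] [0.452 0.035 0.064]
hF [0.594 0.038 0.057] 0.0056 [0.594 0.041 0.064] [0.591 0.026 0.064]
1.1 [ 6.24990804e-01 -1.41450010e-05  2.31318825e-01] [2.22146387e+00 2.22136090e+00 4.09295287e-05] [-0.03172893 -0.54343805 -0.76242271] 0.08524803811911884
[[ 0.  1.  0.]
 [ 1. -0. -0.]
 [-0.  0. -1.]]
```

carry_out(
  moves=[
    {"x":1,"y":-0.5},
    {"x":1,"y":-0.5},
    {"x":1,"y":-0.5},
    {"x":1,"y":-0.5},
    {"x":1,"y":-0.5},
    {"x":1,"y":-0.5},
    {"x":1,"y":-0.5},
    {"x":1,"y":-0.5},
  ],
  grip=0,
)

```text
validation failed for argument at $.mo...
```

carry_out(
  moves=[
    {"x":0.2},
    {"z":0.9},
    {"z":0.9},
    {"z":0.9},
    {"z":0.9},
    {"z":0.9},
    {"z":0.9},
    {"z":0.6},
  ],
)

```text
validation failed for argument at $.mo...
```

Run:
```python
from h import *
a=save('scene','d.png')[160:290,200:370];b=save('side','e.png')[120:250,200:370]
cv2.imwrite('pics/f.png',np.hstack([cv2.resize(i,None,fx=2.3,fy=2.3,interpolation=2) for i in(a,b)])[:,:,::-1])
for n in ['lip_edge','spine']:
    m=[ctrl.mark_of(c,n) for c in('scene','side')]
    if all(m): P,e=tri(m[0][0]['pixel'],m[1][0]['pixel']);print(n,P.round(3),e.round(4))
o=ctrl.get_obs();print(o['tool_pos'],o['contact_force'],o['opening'])
```

```text
lip_edge [0.527 0.168 0.093] 0.0083
spine [0.525 0.032 0.069] 0.0111
[6.25000448e-01 1.52004014e-05 2.31293557e-01] [0.33287756 0.34902251 0.41154176] 0.08514821366488753
```

View pics/f.png

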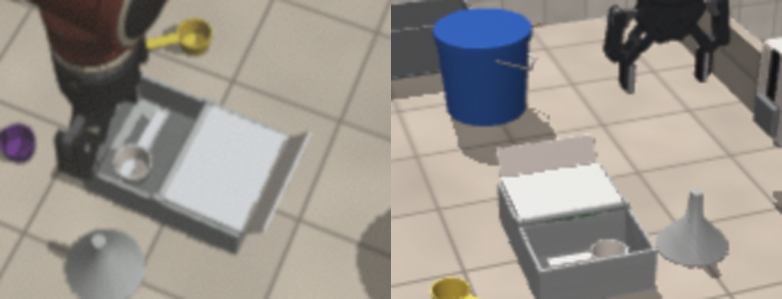

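Both calls were refused because every row needs all four keys. The picture shows the scene unchanged, with the lip edge near scene (325,235). I'll resend with full rows.

carry_out(
  moves=[
    {"x":1,"y":-0.5,"z":0,"turn":0},
    {"x":1,"y":-0.5,"z":0,"turn":0},
    {"x":1,"y":-0.5,"z":0,"turn":0},
    {"x":1,"y":-0.5,"z":0,"turn":0},
    {"x":1,"y":-0.5,"z":0,"turn":0},
    {"x":1,"y":-0.5,"z":0,"turn":0},
    {"x":1,"y":-0.5,"z":0,"turn":0},
    {"x":1,"y":-0.5,"z":0,"turn":0},
  ],
  grip=0,
)

```text
t: 2.2
tool_pos: [0.5244, 0.201, 0.2314]
tool_rot: [2.221, 2.221, 0.0]
contact_force: [0.7, -0.1, -0.0]
opening: 0.0002
grip_force: 0.0
```

carry_out(
  moves=[
    {"x":0.3,"y":0,"z":0,"turn":0},
    {"x":0,"y":0,"z":0.9,"turn":0},
    {"x":0,"y":0,"z":0.9,"turn":0},
    {"x":0,"y":0,"z":0.9,"turn":0},
    {"x":0,"y":0,"z":0.9,"turn":0},
    {"x":0,"y":0,"z":0.9,"turn":0},
    {"x":0,"y":0,"z":0.9,"turn":0},
    {"x":0,"y":0,"z":0.7,"turn":0},
  ],
)

```text
t: 3.0
tool_pos: [0.525, 0.2067, 0.0772]
tool_rot: [-2.222, -2.221, 0.002]
contact_force: [-0.5, -0.2, -1.0]
opening: -0.0001
grip_force: 0.0
```

Run:
```python
from h import *
a=save('scene','g.png')[160:290,200:370];b=save('side','i.png')[120:250,200:370]
cv2.imwrite('pics/j.png',np.hstack([cv2.resize(i,None,fx=2.3,fy=2.3,interpolation=2) for i in(a,b)])[:,:,::-1])
o=ctrl.get_obs();print(o['tool_pos'],o['contact_force'],o['opening'])
```

```text
[0.52318364 0.20634405 0.07559553] [ 0.06301734  0.25345946 -0.55769018] 0.00021553135813788142
```

View pics/j.png

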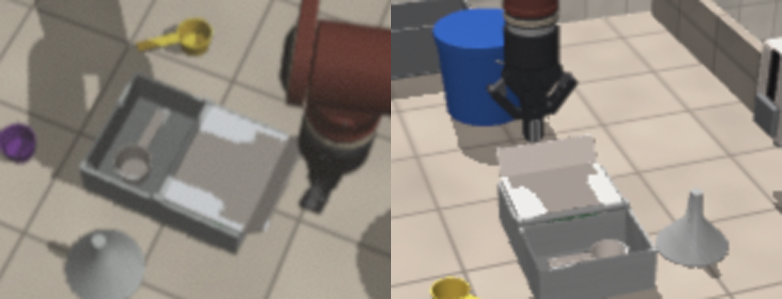

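The picture shows the closed fingertips just outside the lip, at about its middle. Now the push.

carry_out(
  moves=[
    {"x":-0.4,"y":0,"z":0,"turn":0},
    {"x":-0.4,"y":0,"z":0,"turn":0},
    {"x":-0.3,"y":0,"z":0,"turn":0},
    {"x":-0.3,"y":0,"z":-0.1,"turn":0},
    {"x":-0.3,"y":0,"z":-0.2,"turn":0},
    {"x":-0.3,"y":0,"z":-0.3,"turn":0},
    {"x":-0.3,"y":0,"z":-0.4,"turn":0},
    {"x":-0.3,"y":0,"z":-0.4,"turn":0},
  ],
)

```text
t: 3.9
tool_pos: [0.5263, 0.1453, 0.117]
tool_rot: [-2.22, -2.219, -0.014]
contact_force: [-0.6, 12.5, 5.4]
opening: -0.0002
grip_force: 6.5
```

Run:
```python
from h import *
a=save('scene','k.png')[160:290,200:370];b=save('side','l.png')[120:250,200:370]
cv2.imwrite('pics/m.png',np.hstack([cv2.resize(i,None,fx=2.3,fy=2.3,interpolation=2) for i in(a,b)])[:,:,::-1])
o=ctrl.get_obs();print(o['tool_pos'],o['contact_force'],o['opening'])
```

```text
[0.52695706 0.14427068 0.11824819] [-1.01640408 10.06937078  5.06851316] 0.00010773384889575746
```

View pics/m.png

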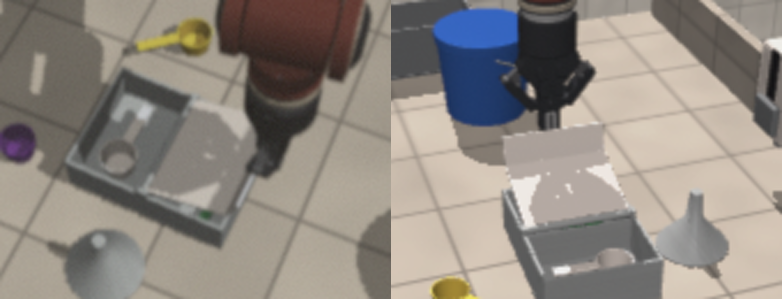

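The picture shows the leaf up by about 20°, but the caddy's corner moved from about (82,170) to (68,160) in the crop. The level push dragged it, so I'll measure by how much before going on.

```bash
cat >> h.py <<'E'
P0=dict(sc=[(.60,-.066,.03),(.60,.02,.03),(.60,-.02,.03)],)
def slip(a0,a1,cam,X,h=11):
    "shift in world xy of patch round world point X, image a0 -> a1"
    p=np.round(proj(cam,np.array(X))).astype(int); g=[cv2.cvtColor(i,cv2.COLOR_BGR2GRAY) for i in(a0,a1)]
    t=g[0][p[1]-h:p[1]+h+1,p[0]-h:p[0]+h+1]; w=g[1][p[1]-h-16:p[1]+h+17,p[0]-h-16:p[0]+h+17]
    up=lambda i:cv2.resize(i,None,fx=4,fy=4,interpolation=cv2.INTER_CUBIC)
    r=cv2.matchTemplate(up(w),up(t),cv2.TM_CCOEFF_NORMED); _,v,_,m=cv2.minMaxLoc(r)
    d=np.array(m)/4-16
    return (at_z(cam,p+d,X[2])-at_z(cam,p,X[2]))[:2].round(4),round(v,2)
E
python3 - <<'E'
from h import *
for cam,f0,f1,pts in [('scene','g.png','k.png',[(.6,-.066,.06),(.45,-.066,.06),(.6,.037,.06),(.6,.14,.05)]),('side','i.png','l.png',[(.6,-.066,.06),(.45,-.066,.06),(.525,-.066,.03),(.45,.037,.06)])]:
    a,b=cv2.imread('pics/'+f0),cv2.imread('pics/'+f1)
    for X in pts: print(cam,X,slip(a,b,cam,X))
E
```

```text
scene (0.6, -0.066, 0.06) (array([-0.   , -0.017]), 0.94)
scene (0.45, -0.066, 0.06) (array([ 0.0012, -0.022 ]), 0.6)
scene (0.6, 0.037, 0.06) (array([-0.    , -0.0201]), 0.89)
scene (0.6, 0.14, 0.05) (array([-0.    , -0.0232]), 0.65)
side (0.6, -0.066, 0.06) (array([ 0.0014, -0.0055]), 0.91)
side (0.45, -0.066, 0.06) (array([-0.0005, -0.015 ]), 0.89)
side (0.525, -0.066, 0.03) (array([ 0.001 , -0.0194]), 0.98)
side (0.45, 0.037, 0.06) (array([ 0.0004, -0.0214]), 0.89)
```

Run:
```python
from h import *
im=cv2.imread('pics/k.png');hsv=cv2.cvtColor(im,cv2.COLOR_BGR2HSV)
m=cv2.inRange(hsv,(125,80,30),(155,255,255));ys,xs=np.nonzero(m);k=(xs<260)&(ys<260);print(k.sum())
for p in [(xs[k].min(),np.median(ys[k])),(xs[k].max(),np.median(ys[k])),(np.median(xs[k]),ys[k].max())]: print(p,at_z('scene',p,.015).round(3))
```

```text
187
(np.int64(182), np.float64(221.0)) [ 0.607 -0.24   0.015]
(np.int64(214), np.float64(221.0)) [ 0.57  -0.154  0.015]
(np.float64(203.0), np.int64(228)) [ 0.603 -0.172  0.015]
```

carry_out(
  moves=[
    {"x":0.8,"y":0,"z":0,"turn":0},
    {"x":0,"y":0,"z":-0.9,"turn":0},
    {"x":0,"y":0,"z":-1,"turn":0},
    {"x":0,"y":0,"z":-1,"turn":0},
    {"x":0,"y":0,"z":-1,"turn":0},
    {"x":0,"y":0,"z":-1,"turn":0},
    {"x":-1,"y":0,"z":0,"turn":0},
    {"x":-1,"y":0,"z":0,"turn":0},
  ],
)

```text
t: 4.8
tool_pos: [0.5258, 0.1117, 0.239]
tool_rot: [2.218, 2.22, 0.005]
contact_force: [-0.6, -0.2, -1.1]
opening: -0.0003
grip_force: 0.0
```

carry_out(
  moves=[
    {"x":-1,"y":0,"z":0,"turn":0},
    {"x":-1,"y":0,"z":0,"turn":0},
    {"x":-1,"y":0,"z":0,"turn":0},
    {"x":-1,"y":0,"z":0,"turn":0},
    {"x":-1,"y":0,"z":0,"turn":0},
    {"x":-1,"y":0,"z":0,"turn":0},
    {"x":-1,"y":0,"z":0,"turn":0},
    {"x":-1,"y":0,"z":0,"turn":0},
  ],
)

```text
t: 5.6
tool_pos: [0.5248, -0.0893, 0.2374]
tool_rot: [2.221, 2.22, 0.001]
contact_force: [0.0, -0.2, 0.8]
opening: -0.0001
grip_force: 0.0
```

carry_out(
  moves=[
    {"x":-1,"y":0,"z":0,"turn":0},
    {"x":-0.5,"y":0,"z":0.5,"turn":0},
    {"x":0,"y":0,"z":1,"turn":0},
    {"x":0,"y":0,"z":1,"turn":0},
    {"x":0,"y":0,"z":1,"turn":0},
    {"x":0,"y":0,"z":1,"turn":0},
    {"x":0,"y":0,"z":1,"turn":0},
    {"x":0,"y":0,"z":1,"turn":0},
  ],
)

```text
t: 6.4
tool_pos: [0.5245, -0.1248, 0.0724]
tool_rot: [-2.221, -2.221, -0.0]
contact_force: [0.0, -0.5, 1.1]
opening: -0.0005
grip_force: 0.0
```

carry_out(
  moves=[
    {"x":0,"y":0,"z":0.9,"turn":0},
    {"x":0,"y":0,"z":0.8,"turn":0},
    {"x":0.3,"y":0,"z":0,"turn":0},
    {"x":0.3,"y":0,"z":0,"turn":0},
    {"x":0.3,"y":0,"z":0,"turn":0},
    {"x":0.3,"y":0,"z":0,"turn":0},
    {"x":0.3,"y":0,"z":0,"turn":0},
    {"x":0.2,"y":0,"z":0,"turn":0},
  ],
)

```text
t: 7.2
tool_pos: [0.5262, -0.0839, 0.0329]
tool_rot: [2.216, 2.218, -0.002]
contact_force: [0.6, -8.4, -1.2]
opening: 0.0001
grip_force: 4.2
```

Run:
```python
from h import *
save('scene','n.png');save('side','o.png')
o=ctrl.get_obs();print(o['tool_pos'],o['contact_force'])
for cam,f0,f1,pts in [('scene','g.png','n.png',[(.6,-.066,.06),(.6,.037,.06),(.6,.14,.05)]),('side','i.png','o.png',[(.6,-.066,.06),(.45,-.066,.06),(.45,.037,.06)])]:
    a,b=cv2.imread('pics/'+f0),cv2.imread('pics/'+f1)
    for X in pts: print(cam,X,slip(a,b,cam,X))
```

```text
[ 0.52615968 -0.08310216  0.03288399] [ 0.20232102 -4.98480107 -0.99945345]
scene (0.6, -0.066, 0.06) (array([0.0007, 0.0003]), 0.88)
scene (0.6, 0.037, 0.06) (array([-0.0004, -0.0046]), 0.98)
scene (0.6, 0.14, 0.05) (array([-0.0006, -0.0039]), 0.9)
side (0.6, -0.066, 0.06) (array([0.0309, 0.0701]), 0.74)
side (0.45, -0.066, 0.06) (array([-0.0013, -0.0019]), 0.89)
side (0.45, 0.037, 0.06) (array([-0.0007, -0.0051]), 0.97)
```

carry_out(
  moves=[
    {"x":-0.6,"y":0,"z":0,"turn":0},
    {"x":0,"y":0,"z":-1,"turn":0},
    {"x":0,"y":0,"z":-1,"turn":0},
    {"x":0,"y":0,"z":-1,"turn":0},
    {"x":0,"y":0,"z":-1,"turn":0},
    {"x":0,"y":0,"z":-1,"turn":0},
    {"x":0,"y":0,"z":-1,"turn":0},
    {"x":0,"y":0,"z":-1,"turn":0},
  ],
)

```text
t: 8.1
tool_pos: [0.5251, -0.0979, 0.2082]
tool_rot: [2.221, 2.221, 0.001]
contact_force: [-0.2, 0.2, -0.7]
opening: -0.0002
grip_force: 0.0
```

carry_out(
  moves=[
    {"x":0,"y":0,"z":-1,"turn":0},
    {"x":1,"y":0,"z":0,"turn":0},
    {"x":1,"y":0,"z":0,"turn":0},
    {"x":1,"y":0,"z":0,"turn":0},
    {"x":1,"y":0,"z":0,"turn":0},
    {"x":1,"y":0,"z":0,"turn":0},
    {"x":1,"y":0,"z":0,"turn":0},
    {"x":1,"y":0,"z":0,"turn":0},
  ],
)

```text
t: 8.9
tool_pos: [0.5252, 0.0782, 0.2322]
tool_rot: [2.221, 2.221, 0.002]
contact_force: [0.6, -0.2, -0.3]
opening: -0.0001
grip_force: 0.0
```

carry_out(
  moves=[
    {"x":1,"y":0,"z":0,"turn":0},
    {"x":1,"y":0,"z":0,"turn":0},
    {"x":1,"y":0,"z":0,"turn":0},
    {"x":1,"y":0,"z":0,"turn":0},
    {"x":0.6,"y":0,"z":0,"turn":0},
    {"x":0,"y":0,"z":0.5,"turn":0},
    {"x":0,"y":0,"z":1,"turn":0},
    {"x":0,"y":0,"z":1,"turn":0},
  ],
)

```text
t: 9.7
tool_pos: [0.5253, 0.1915, 0.168]
tool_rot: [2.221, 2.22, 0.001]
contact_force: [0.5, 0.5, 0.3]
opening: 0.0006
grip_force: 0.0
```

Run:
```python
from h import *
a=save('scene','p.png')[160:290,200:370];b=save('side','q.png')[120:250,200:370]
cv2.imwrite('pics/r.png',np.hstack([cv2.resize(i,None,fx=2.3,fy=2.3,interpolation=2) for i in(a,b)])[:,:,::-1])
for n in ['lip_edge','spine']:
    m=[ctrl.mark_of(c,n) for c in('scene','side')]
    if all(m): P,e=tri(m[0][0]['pixel'],m[1][0]['pixel']);print(n,P.round(3),e.round(4))
o=ctrl.get_obs();print(o['tool_pos'],o['contact_force'],o['opening'])
```

```text
lip_edge [0.526 0.169 0.09 ] 0.0026
spine [0.521 0.031 0.06 ] 0.0069
[0.52594539 0.19214251 0.17035224] [-0.48917983 -0.64123105 -0.25498058] 0.00017966595184535424
```

View pics/r.png

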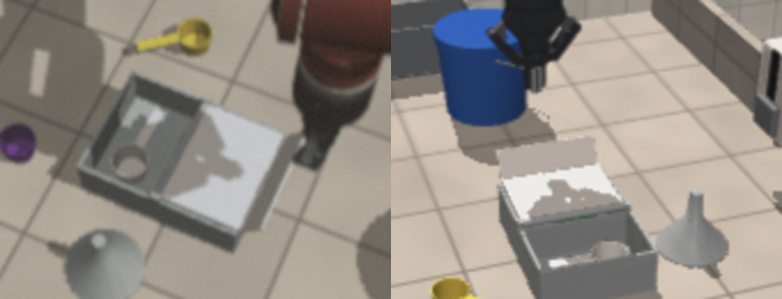

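The picture shows the caddy back in place and the leaf flat again, with the lip edge at z ≈ 0.09. A level push only locked on friction. So I'll touch the edge lightly from low down and stroke upward along its arc, so the friction lifts the leaf.

carry_out(
  moves=[
    {"x":0,"y":0,"z":0.9,"turn":0},
    {"x":0,"y":0,"z":0.9,"turn":0},
    {"x":0,"y":0,"z":0.9,"turn":0},
    {"x":0,"y":0,"z":0.9,"turn":0},
    {"x":0,"y":0,"z":0.9,"turn":0},
    {"x":-0.2,"y":0,"z":0,"turn":0},
    {"x":-0.2,"y":0,"z":0,"turn":0},
    {"x":0,"y":0,"z":0,"turn":0},
  ],
)

```text
t: 10.8
tool_pos: [0.5267, 0.1821, 0.0587]
tool_rot: [2.221, 2.219, 0.005]
contact_force: [0.1, 0.1, 1.5]
opening: 0.0001
grip_force: 0.0
```

carry_out(
  moves=[
    {"x":-0.05,"y":0,"z":0,"turn":0},
    {"x":-0.05,"y":0,"z":0,"turn":0},
    {"x":-0.05,"y":0,"z":0,"turn":0},
    {"x":0,"y":0,"z":0,"turn":0},
    {"x":0,"y":0,"z":0,"turn":0},
    {"x":0,"y":0,"z":0,"turn":0},
    {"x":0,"y":0,"z":0,"turn":0},
    {"x":0,"y":0,"z":0,"turn":0},
  ],
)

```text
t: 11.6
tool_pos: [0.5249, 0.1788, 0.0562]
tool_rot: [-2.221, -2.222, 0.0]
contact_force: [-0.5, -0.0, 0.4]
opening: -0.0001
grip_force: 0.0
```

carry_out(
  moves=[
    {"x":-0.05,"y":0,"z":0,"turn":0},
    {"x":-0.05,"y":0,"z":0,"turn":0},
    {"x":-0.05,"y":0,"z":0,"turn":0},
    {"x":-0.05,"y":0,"z":0,"turn":0},
    {"x":0,"y":0,"z":0,"turn":0},
    {"x":0,"y":0,"z":0,"turn":0},
    {"x":0,"y":0,"z":0,"turn":0},
    {"x":0,"y":0,"z":0,"turn":0},
  ],
)

```text
t: 12.4
tool_pos: [0.5251, 0.1758, 0.0569]
tool_rot: [-2.22, -2.219, -0.006]
contact_force: [-0.9, 7.7, 1.5]
opening: 0.0
grip_force: 3.0
```

carry_out(
  moves=[
    {"x":0,"y":0,"z":-0.4,"turn":0},
    {"x":-0.12,"y":0,"z":-0.45,"turn":0},
    {"x":-0.16,"y":0,"z":-0.45,"turn":0},
    {"x":-0.2,"y":0,"z":-0.45,"turn":0},
    {"x":0,"y":0,"z":0,"turn":0},
    {"x":0,"y":0,"z":0,"turn":0},
    {"x":0,"y":0,"z":0,"turn":0},
    {"x":0,"y":0,"z":0,"turn":0},
  ],
)

```text
t: 13.2
tool_pos: [0.5246, 0.1616, 0.0994]
tool_rot: [-2.221, -2.221, 0.002]
contact_force: [0.3, -0.7, -0.3]
opening: 0.0001
grip_force: 0.0
```

Run:
```python
from h import *
a=save('scene','s.png')[160:290,200:370];b=save('side','t.png')[120:250,200:370]
cv2.imwrite('pics/u.png',np.hstack([cv2.resize(i,None,fx=2.3,fy=2.3,interpolation=2) for i in(a,b)])[:,:,::-1])
o=ctrl.get_obs();print(o['tool_pos'],o['contact_force'])
for cam,f0,f1,pts in [('scene','g.png','s.png',[(.6,-.066,.06),(.6,.037,.06)]),('side','i.png','t.png',[(.45,-.066,.06),(.45,.037,.06)])]:
    a,b=cv2.imread('pics/'+f0),cv2.imread('pics/'+f1)
    for X in pts: print(cam,X,slip(a,b,cam,X))
```

```text
[0.52462347 0.16172252 0.09947377] [ 0.55847801  0.56437756 -0.46806244]
scene (0.6, -0.066, 0.06) (array([-0.0004, -0.001 ]), 0.96)
scene (0.6, 0.037, 0.06) (array([-0.0005, -0.0062]), 0.95)
side (0.45, -0.066, 0.06) (array([-0.0006,  0.0002]), 0.91)
side (0.45, 0.037, 0.06) (array([-0.0004, -0.0066]), 0.93)
```

View pics/u.png

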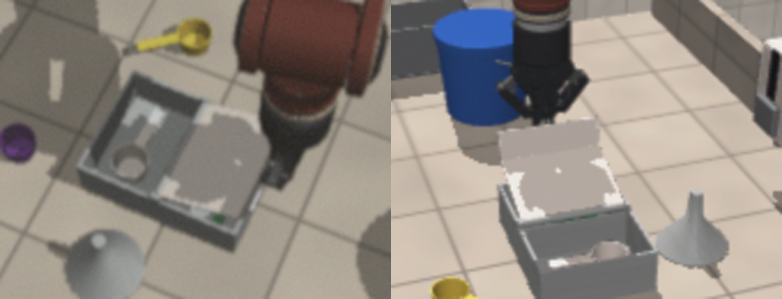

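The picture shows the leaf up by about 20°, the caddy in place and the pegs staying in their compartment. I'll carry on along the arc.

carry_out(
  moves=[
    {"x":-0.2,"y":0,"z":-0.3,"turn":0},
    {"x":-0.3,"y":0,"z":-0.3,"turn":0},
    {"x":-0.3,"y":0,"z":-0.25,"turn":0},
    {"x":-0.35,"y":0,"z":-0.2,"turn":0},
    {"x":-0.35,"y":0,"z":-0.2,"turn":0},
    {"x":-0.4,"y":0,"z":-0.15,"turn":0},
    {"x":-0.4,"y":0,"z":-0.1,"turn":0},
    {"x":0,"y":0,"z":0,"turn":0},
  ],
)

```text
t: 14.1
tool_pos: [0.5292, 0.1085, 0.1461]
tool_rot: [2.222, 2.221, 0.026]
contact_force: [-3.0, 16.8, 18.3]
opening: 0.0
grip_force: 10.0
```

The upward force means the lip edge is caught under the hand. I'll ease off and rise.

carry_out(
  moves=[
    {"x":0.15,"y":0,"z":-0.2,"turn":0},
    {"x":0.15,"y":0,"z":-0.3,"turn":0},
    {"x":0,"y":0,"z":-0.2,"turn":0},
    {"x":0,"y":0,"z":0,"turn":0},
    {"x":0,"y":0,"z":0,"turn":0},
    {"x":0,"y":0,"z":0,"turn":0},
    {"x":0,"y":0,"z":0,"turn":0},
    {"x":0,"y":0,"z":0,"turn":0},
  ],
)

```text
t: 14.9
tool_pos: [0.5248, 0.1116, 0.1546]
tool_rot: [-2.221, -2.221, 0.001]
contact_force: [-1.0, -0.4, 0.3]
opening: 0.0003
grip_force: 0.0
```

Run:
```python
from h import *
a=save('scene','v.png')[130:290,200:370];b=save('side','w.png')[90:250,200:370]
cv2.imwrite('pics/x.png',np.hstack([cv2.resize(i,None,fx=2.3,fy=2.3,interpolation=2) for i in(a,b)])[:,:,::-1])
o=ctrl.get_obs();print(o['tool_pos'],o['contact_force'])
for cam,f0,f1,pts in [('scene','g.png','v.png',[(.6,-.066,.06),(.6,.037,.06)]),('side','i.png','w.png',[(.45,-.066,.06),(.45,.037,.06)])]:
    a,b=cv2.imread('pics/'+f0),cv2.imread('pics/'+f1)
    for X in pts: print(cam,X,slip(a,b,cam,X))
```

```text
[0.52486871 0.11168924 0.15482594] [-0.02337845  0.85353927  1.29149042]
scene (0.6, -0.066, 0.06) (array([ 0.0007, -0.0073]), 0.94)
scene (0.6, 0.037, 0.06) (array([0.0038, 0.0275]), 0.77)
side (0.45, -0.066, 0.06) (array([-0.0001, -0.0093]), 0.92)
side (0.45, 0.037, 0.06) (array([ 0.0027, -0.0089]), 0.82)
```

View pics/x.png

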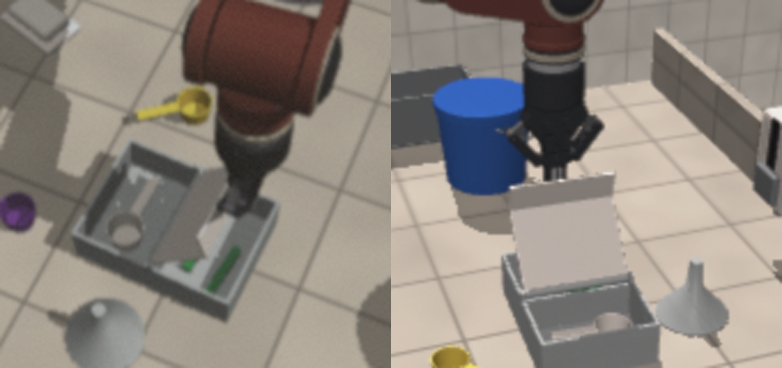

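The picture shows the leaf at about 55° with the fingertips behind it, the caddy about 8 mm off its start, and no force. Next is a level push at this height.

carry_out(
  moves=[
    {"x":-0.3,"y":0,"z":0.05,"turn":0},
    {"x":-0.3,"y":0,"z":0.05,"turn":0},
    {"x":-0.3,"y":0,"z":0,"turn":0},
    {"x":-0.3,"y":0,"z":0,"turn":0},
    {"x":-0.3,"y":0,"z":0,"turn":0},
    {"x":-0.3,"y":0,"z":0,"turn":0},
    {"x":-0.3,"y":0,"z":0,"turn":0},
    {"x":0,"y":0,"z":0,"turn":0},
  ],
)

```text
t: 15.8
tool_pos: [0.5261, 0.0587, 0.1545]
tool_rot: [2.22, 2.219, 0.004]
contact_force: [-0.1, 0.1, -0.1]
opening: -0.0002
grip_force: 0.1
```

carry_out(
  moves=[
    {"x":-0.3,"y":0,"z":0,"turn":0},
    {"x":-0.3,"y":0,"z":0,"turn":0},
    {"x":-0.3,"y":0,"z":0,"turn":0},
    {"x":-0.3,"y":0,"z":0,"turn":0},
    {"x":-0.3,"y":0,"z":0.05,"turn":0},
    {"x":-0.3,"y":0,"z":0.1,"turn":0},
    {"x":-0.3,"y":0,"z":0.15,"turn":0},
    {"x":-0.3,"y":0,"z":0.2,"turn":0},
  ],
)

```text
t: 16.6
tool_pos: [0.5252, -0.0015, 0.1399]
tool_rot: [2.221, 2.221, 0.0]
contact_force: [-0.7, 0.4, 1.2]
opening: 0.0003
grip_force: 0.2
```

carry_out(
  moves=[
    {"x":-0.35,"y":0,"z":0.3,"turn":0},
    {"x":-0.35,"y":0,"z":0.35,"turn":0},
    {"x":-0.3,"y":0,"z":0.35,"turn":0},
    {"x":-0.3,"y":0,"z":0.35,"turn":0},
    {"x":-0.25,"y":0,"z":0.3,"turn":0},
    {"x":-0.2,"y":0,"z":0.3,"turn":0},
    {"x":-0.1,"y":0,"z":0.2,"turn":0},
    {"x":0,"y":0,"z":0,"turn":0},
  ],
)

```text
t: 17.4
tool_pos: [0.5244, -0.0471, 0.0852]
tool_rot: [-2.221, -2.22, 0.001]
contact_force: [-0.7, 0.4, -0.4]
opening: -0.0002
grip_force: 0.0
```

carry_out(
  moves=[
    {"x":-0.1,"y":0,"z":0.15,"turn":0},
    {"x":-0.1,"y":0,"z":0.2,"turn":0},
    {"x":-0.1,"y":0,"z":0.15,"turn":0},
    {"x":0,"y":0,"z":0.15,"turn":0},
    {"x":0,"y":0,"z":0.1,"turn":0},
    {"x":0,"y":0,"z":0.1,"turn":0},
    {"x":0,"y":0,"z":0,"turn":0},
    {"x":0,"y":0,"z":0,"turn":0},
  ],
)

```text
t: 18.2
tool_pos: [0.525, -0.0544, 0.0651]
tool_rot: [2.221, 2.222, 0.0]
contact_force: [-0.6, 0.3, -0.1]
opening: 0.0001
grip_force: 0.0
```

carry_out(
  moves=[
    {"x":0,"y":0,"z":0.1,"turn":0},
    {"x":0,"y":0,"z":0.1,"turn":0},
    {"x":0,"y":0,"z":0.05,"turn":0},
    {"x":0,"y":0,"z":0,"turn":0},
    {"x":0,"y":0,"z":0,"turn":0},
    {"x":0,"y":0,"z":0,"turn":0},
    {"x":0,"y":0,"z":0,"turn":0},
    {"x":0,"y":0,"z":0,"turn":0},
  ],
)

```text
t: 19.0
tool_pos: [0.5258, -0.0546, 0.0637]
tool_rot: [-2.221, -2.222, 0.001]
contact_force: [-12.3, 2.5, 26.1]
opening: -0.0003
grip_force: 13.0
```

Run:
```python
from h import *
a=save('scene','y.png')[130:290,200:370];b=save('side','z.png')[90:250,200:370]
cv2.imwrite('pics/z1.png',np.hstack([cv2.resize(i,None,fx=2.3,fy=2.3,interpolation=2) for i in(a,b)])[:,:,::-1])
o=ctrl.get_obs();print(o['tool_pos'],o['contact_force'])
```

```text
[ 0.52579857 -0.05459472  0.06367458] [-13.56143959   3.28952043  26.88368041]
```

View pics/z1.png

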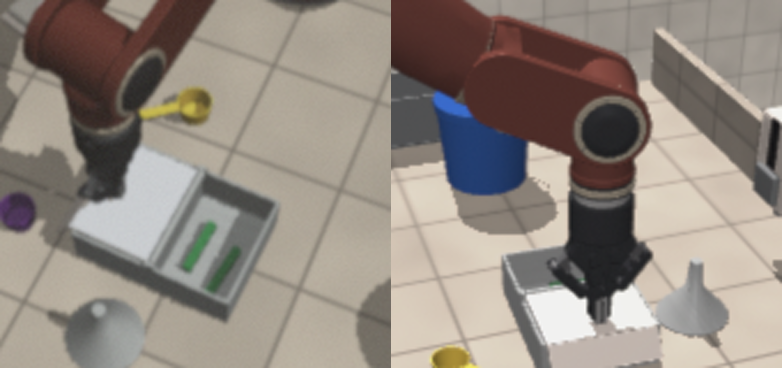

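The picture shows the leaf flat over the scoop compartment, with 27 N down at z = 0.064, which matches the closed plate. The pegs are visible in place. Lifting the hand away.

carry_out(
  moves=[
    {"x":0,"y":0,"z":-0.3,"turn":0},
    {"x":0,"y":0,"z":-0.6,"turn":0},
    {"x":0,"y":0,"z":-1,"turn":0},
    {"x":0,"y":0,"z":-1,"turn":0},
    {"x":0,"y":0,"z":-1,"turn":0},
    {"x":0,"y":0,"z":-1,"turn":0},
    {"x":0,"y":0,"z":-1,"turn":0},
    {"x":0,"y":0,"z":0,"turn":0},
  ],
)

```text
t: 19.9
tool_pos: [0.5274, -0.055, 0.2114]
tool_rot: [2.216, 2.216, 0.007]
contact_force: [0.2, 0.5, 0.3]
opening: 0.0
grip_force: 0.0
```

Run:
```python
from h import *
save('scene','z2.png');save('side','z3.png')
for n in ['lip_edge','spine']:
    m=[ctrl.mark_of(c,n) for c in('scene','side')]
    if all(m): P,e=tri(m[0][0]['pixel'],m[1][0]['pixel']);print(n,P.round(3),e.round(4))
a,b,c,d=[cv2.imread('pics/'+f) for f in('y.png','z2.png','z.png','z3.png')]
for X in [(.6,-.075,.06),(.6,.03,.06),(.6,.13,.05)]: print(slip(a,b,'scene',X))
print(slip(c,d,'side',(.45,-.07,.06)), slip(c,d,'side',(.59,-.075,.06)))
print(ctrl.get_obs()['contact_force'])
```

```text
lip_edge [ 0.517 -0.107  0.019] 0.0079
spine [0.526 0.024 0.067] 0.007
(array([0., 0.]), 1.0)
(array([0., 0.]), 1.0)
(array([0., 0.]), 1.0)
(array([0., 0.]), 1.0) (array([0., 0.]), 0.99)
[-0.59049435  0.14442187 -0.04483496]
```

Releasing moved nothing. The lip edge is at z ≈ 0.02–0.03 outside the -y wall, as expected, so I'll hand in.

```bash
python3 -c "
from station import ctrl
print(ctrl.finish_job())"
```

```text
the job is handed in; nothing more can be done
None
```

The leaf is flipped and lies flat over the scoop compartment, the hand is clear, and the job is handed in at about 20 s with no verdict returned; the caddy ended about 8 mm from its start, after a first push slid it about 20 mm and I pushed it back from its -y side.

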